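# Snap the sprung dust cap onto the suction port

### The job

Drilling is finished: close the suction port on top of the blue dust box with the orange dust cap. Pick the cap up by pinching its two black side tabs together, feel it gently into the mouth of the port, press it fully home against the sprung seal and let the tabs spring out so that their lugs catch under the rim. Leave the other things on the bench where they are.

Things in the scene. Friction and masses are not known exactly. Their poses are not given: they have to be found in the camera images.
- cap: Loose orange round dust cap, 90 g, right way up on the bench. Origin: centre of its underside, z up. Round plug of radius 28.3 mm from height 0 to 12 mm (lower edge bevelled to radius 26.6 over 2.5 mm), flange of radius 41 mm from 12 to 16 mm. Black pinch tabs stand on top at +y and -y, beside a fixed orange block 26 (x) x 18 (y) x 10 mm. Its turn in the port does not matter.
- cap_grip (a point): On the cap's axis 38 mm above its underside, midway between the tabs. Tabs: 22 mm wide (x), 5 mm thick (y), from 16.5 to 44 mm height; outer faces 44 mm apart free, 32 mm pinched to the stops. Pinch along the cap's y, fingertips just above the flange. A firm grip (80 N) does the stops no harm and keeps the cap from tipping in the fingers.
- tab_a (a joint): Inward travel of the +y tab, m: 0 free, 0.006 pinched to its stop. Spring 3 N free, 6.6 N pinched. Its lug (12 mm wide, 2 to 6 mm above the cap's underside) reaches 33 mm from the cap's axis when free, beyond the plug, and 27 mm, inside it, when pinched.
- tab_b (a joint): The same for the tab and lug on the cap's -y side.
- dust_box: Blue fixed box with black lid, 150 (x) x 180 (y) x 70 mm high, grey hose stub on its +x side, two aluminium rails 6 mm high along y on the lid, 104 mm apart. Origin: centre of its underside. Between the rails stands the suction port, a steel ring 81 mm across and 22 mm high (rim 92 mm above the bench). Contact forces above 35 N damage box and port: touch slowly.
- slide_mid (a point): Middle of the port's cross slide, at rim height, fixed on the box. The port is clamped tight anywhere within 16 mm either way of it along the box's y (x on the box is 0). Its place is not measured: see or feel it. Mouth: round, 60 mm diameter; lip 4.5 mm thick, below it the bore widens to 72 mm, where the lugs catch.
- home (a point): Fixed on the box's axis, 80 mm above the bench: the height of the cap's underside when its flange is flat on the rim. A black sprung seal ring (70 to 81 mm diameter) round the lip stands 3 mm proud of the rim: 2.5 N to start, 4.6 N to press flush. Lugs can spring out below 81.5 mm; the seal then lifts the cap to about 81.5 mm.
- screw_jar: Glass jar with a red lid, 60 mm diameter, 75 mm high; leave alone. Origin: centre of underside.
- bit_case: Green drill-bit case 70 x 110 x 24 mm; leave alone. Origin: centre of underside.
- screwdriver: Screwdriver with a red handle lying on the bench; leave alone. Origin: under its middle.
Mind the look-alikes: they are no part of the job. Of the things like the cap, leave any that is green or purple; of the rest the smaller one is meant.

How it is judged (in metres and radians):
On the way, in this order (a step that is already met when the one before it is completed fails the run):
1. the cap is lifted clear of the bench with both tabs pinched in (height (world z) of cap above 0.06 m and value of joint each of tab_a, tab_b above 0.004 m), for 0.2 s.
2. the cap's plug is in the mouth of the port, tabs still pinched (z of cap in the frame of dust_box below 0.088 m and horizontal distance between cap and slide_mid below 0.02 m and value of joint each of tab_a, tab_b above 0.002 m), for 0.1 s.
At the end, for the whole second after the job is handed in: The cap sits home on the port: its underside 78 to 82.8 mm above the dust box's foot, within 20 mm of the slide's middle, level to 0.06 rad, both tabs sprung out to within 1.8 mm of free (lugs under the rim), at rest and released (z of cap in the frame of dust_box between 0.078 and 0.0828 m and horizontal distance between cap and slide_mid below 0.02 m and angle between cap's own z axis and vertical below 0.06 rad and value of joint each of tab_a, tab_b below 0.0018 m and linear speed of cap below 0.02 m/s); the robot touches nothing.
It fails at once if more than 35 N on the dust box or its port (contact force between dust_box and anything else above 35 N).
It fails at once if the jar is moved more than 20 mm (distance of screw_jar from where it was at the start of the episode above 0.02 m).
It fails at once if the bit case is moved more than 20 mm (distance of bit_case from where it was at the start of the episode above 0.02 m).
It fails at once if the screwdriver is moved more than 20 mm (distance of screwdriver from where it was at the start of the episode above 0.02 m).
It also fails if it takes over 64 s, if anything falls off the work surface, if the arm or the gripper's body presses on something with over 40 N, if the wrist force passes 120 N, or if a joint passes its speed limit or range.

### The arm

A 6-joint arm with a two-finger parallel gripper is mounted at the origin on the work surface. World frame = base frame: x ahead of the robot, y to its left, z up, the work surface at z = 0. Lengths are in m, angles in degrees, forces in N, time in s.
With the tool pointing down it reaches from about 0.3 to 0.75 m from the base axis. Payload 8.5 kg.
Tool frame: the origin (TCP) lies at the very end of the fingers, on their centre line; the grasp point (between the pads) lies 19 mm behind it; z points along the fingers, y is the line along which they close (so a half turn about z gives the same grasp; the last joint's range is limited). The gripper opens to 85 mm and grips with 20 to 120 N. Pads are 22 mm wide; open, the fingers measure 114 mm over their backs; the gripper's body (76 mm by 85 mm) begins 54 mm behind the grasp point. The pads swing forward as they close: fully open they stand 13 mm farther back than shut.
Start: joints at [59.513, 21.807, 74.336, -0, 83.858, -12.336], TCP at [0.171, 0.523, 0.231] pointing down, gripper open.
Joint ranges: [-178.18, 178.18], [-50.72, 133.34], [12.68, 142.11], [-81.47, 261.47], [9.98, 163.14], [-165.26, 165.26]. Speed limits (degrees/s): [136.94, 136.94, 180, 180, 180, 180].

### API

Orientations are given as a 3x3 rotation matrix whose columns are the frame's x, y, z axes.
In Python, from rig import env gives the robot as it stands.
- The arm moves only by the tool move_arm, never from a script. Its argument "plan" is a list of rows, each a list of 7 numbers: the turn, a rotation vector about the tool's x, y, z in degrees, then the shift along the tool's x, y, z in cm, then the gripper command: -1 is shut, 1 is fully open, values between are in proportion. In form: [[ax, ay, az, tx, ty, tz, jaw], ...]. A call has 1 to 5 rows; each row is the pose to reach, as a shift and turn from the pose commanded when the call began, along the tool's axes at that moment; what a row does not reach only later rows make up. A row lasts 1/10 s, in which the tool goes at most 50 mm and 8.59 degrees, less where a joint would pass 70% of its speed; a pose out of reach is approached as far as the arm can. A call with a gripper value outside its range is refused whole. The fingers move at their own pace and stop on an object; "squeeze" is the grip in N (left out, the last holds). Time passes only in rows, so rows that repeat a pose let the fingers close. It gives the time, the measured TCP pose, the force, the opening and the grip force at its end, in the units of the state.
- env.observe(): the state, without advancing time (a new reading comes with each control period).
- env.get_image(name): name is "side" or "top"; returns a dict with "color" (400x640x3 uint8, red, green, blue), "fov_y" (degrees; the focal length in pixels is half the picture's height over the tangent of half this angle, whatever the lens; pixels are square), "cx", "cy" (the principal point, pixels), "R" (3x3) and "t" (3): a world point X has camera coordinates R X + t. Camera axes: x right, y down, z forward; pixel columns grow to the right and rows downward; lengths in m; the calibration is good to about 2 mm. A picture is of the moment at which its call begins. There is no depth.
- env.close_job(): hands the job in; it is judged then, once.
Trained networks look in a picture, given as the dict that the camera call returned (one of the last four; its "shot" number tells which), for a name from the list of things; names that differ only in an ending like _2 or _b are one class to them, and where a whole thing is asked for, a point or a joint stands for the part that bears it (a point fixed in the world has none). Each returns a list of dicts, best first, with "conf" (0 to 1); they miss things now and then, are a little off and sometimes report something else, mostly with a low value. They report only what shows in the picture. A call takes as long as a camera call. They do not tell look-alikes from the thing itself.
- env.outline_of(target, picture): "mask" (400x640 bool, what is visible of it) and "bbox" ([centre column, centre row, width, height] in pixels, round what is visible of it).
- env.tip_of(target, picture): "pixel" ([column, row] in pixels: a listed point, or the origin of a listed thing).
The state is a dict: "time_s": time; "q": joint angles; "qvel": joint speeds; "joint_efforts": joint torques, N m; "position": TCP position; "tool_rot": TCP orientation; "ft_force": force on the tool from outside, world axes, zero at the start; "wrist_torque": the same for the moment, N m; "grip_width": finger opening in m; "gripper_force": force on a finger pad.
Only numpy, scipy, OpenCV 4.12 (cv2) and the standard library are available. Lean on these libraries where they do the work, as an engineer would, in place of code of your own. Each camera call takes 0.05 s, during which the arm holds its last target. There are 200 camera calls.

## Working session

There is one attempt and no reset: what is moved stays moved. The work goes in short steps, Python scripts to look and compute and a tool call to move; the robot and the scene stay as the last step left them, time stands still between calls to the robot, and variables do not carry over. Pictures are saved under pics/ and viewed, at most 10 in all, crops included, and the job is handed in when it is done.

Besides the shell and the picture viewer there is one more tool, called after "Emit:" as a command line: name --pt "numbers of a row" for each row, then --argument value for the rest. move_arm: Moves the arm, as the interface text tells. Its arguments: {"type":"object","properties":{"plan":{"type":"array"},"squeeze":{"type":"number"}},"required":["plan"]}

```bash
ls; mkdir -p pics
cat > h.py <<'E'
import numpy as np, cv2
from rig import env
def cam(n):
    p=env.get_image(n); return p
def K(p):
    h,w=p["color"].shape[:2]; f=h/2/np.tan(np.radians(p["fov_y"]/2)); return f
def ray(p,px):
    f=K(p); d=np.array([(px[0]-p["cx"])/f,(px[1]-p["cy"])/f,1.]); R=np.array(p["R"]); return -R.T@np.array(p["t"]), R.T@d
def onz(p,px,z):
    c,d=ray(p,px); return c+d*(z-c[2])/d[2]
def proj(p,X):
    f=K(p); c=np.array(p["R"])@np.array(X)+np.array(p["t"]); return np.array([p["cx"]+f*c[0]/c[2],p["cy"]+f*c[1]/c[2]])
def save(p,n): cv2.imwrite("pics/"+n,cv2.cvtColor(p["color"],cv2.COLOR_RGB2BGR))
E
python3 - <<'E'
from h import *
for n in("top","side"):
    p=cam(n); save(p,n+"0.png"); print(n,p["fov_y"],p["cx"],p["cy"],ray(p,(320,200)), [k for k in p])
    for t in("cap","dust_box","screw_jar","bit_case","screwdriver"):
        print(t,[(np.round(o["conf"],2),np.round(o["bbox"])) for o in env.outline_of(t,p)])
    for t in("cap","cap_grip","slide_mid","home","dust_box"):
        print(t,[(np.round(o["conf"],2),np.round(o["pixel"],1)) for o in env.tip_of(t,p)])
print(env.observe())
E
```

```text
pics
top 43.54202125935897 324.37101985558974 198.4803777405117 (array([ 0.28755415, -0.00323674,  1.40490084]), array([ 0.19008164,  0.01975046, -0.9816131 ])) ['color', 'fov_y', 'cx', 'cy', 'R', 't', 'shot']
cap [(np.float64(0.93), array([242., 181.,  40.,  42.])), (np.float64(0.83), array([274., 269.,  36.,  41.])), (np.float64(0.79), array([286., 216.,  28.,  27.])), (np.float64(0.6), array([328., 244.,  29.,  26.]))]
dust_box [(np.float64(0.94), array([406., 226.,  72.,  70.]))]
screw_jar []
bit_case [(np.float64(0.86), array([458., 186.,  26.,  39.]))]
screwdriver [(np.float64(0.67), array([197., 209.,  15.,  41.])), (np.float64(0.26), array([404., 226.,  77.,  63.]))]
cap [(np.float64(0.96), array([287.1, 216.5])), (np.float64(0.94), array([331.3, 247. ])), (np.float64(0.74), array([276.5, 269.9])), (np.float64(0.65), array([241.2, 180.1]))]
cap_grip [(np.float64(0.72), array([283.1, 218.7])), (np.float64(0.7), array([240.1, 177.5])), (np.float64(0.65), array([329.6, 245.2])), (np.float64(0.63), array([273.7, 268.6])), (np.float64(0.2), array([202.9, 191.4]))]
slide_mid [(np.f
[... 1546 characters left out ...]
8566654e+01, -1.23367493e+01]), 'qvel': array([-0.02702413,  0.03779556,  0.00947805,  0.08104985,  0.1477987 ,
       -0.01667124]), 'joint_efforts': array([ 9.70112660e-05, -4.48327053e+01, -2.31458044e+01, -2.49651985e-04,
        8.05813033e-04,  1.98055631e-06]), 'position': array([0.17130928, 0.52261746, 0.23131275]), 'tool_rot': array([[-9.50252866e-01,  3.11479520e-01, -1.70829695e-05],
       [ 3.11479520e-01,  9.50252866e-01, -2.54656308e-06],
       [ 1.54399385e-05, -7.74087401e-06, -1.00000000e+00]]), 'ft_force': array([ 0.55801224, -0.51116636, -0.17166593]), 'wrist_torque': array([-0.03975243,  0.0057334 , -0.00124533]), 'gripper_force': 0.0, 'grip_width': 0.08542875187398662}
```

Run:
```python
import cv2
a=cv2.imread("pics/top0.png")[140:310,170:490]; b=cv2.imread("pics/side0.png")[100:390,200:440]
cv2.imwrite("pics/a.png",cv2.resize(a,None,fx=2.5,fy=2.5,interpolation=cv2.INTER_CUBIC));cv2.imwrite("pics/b.png",cv2.resize(b,None,fx=2,fy=2,interpolation=cv2.INTER_CUBIC))
```

```text
(no output)
```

View pics/a.png

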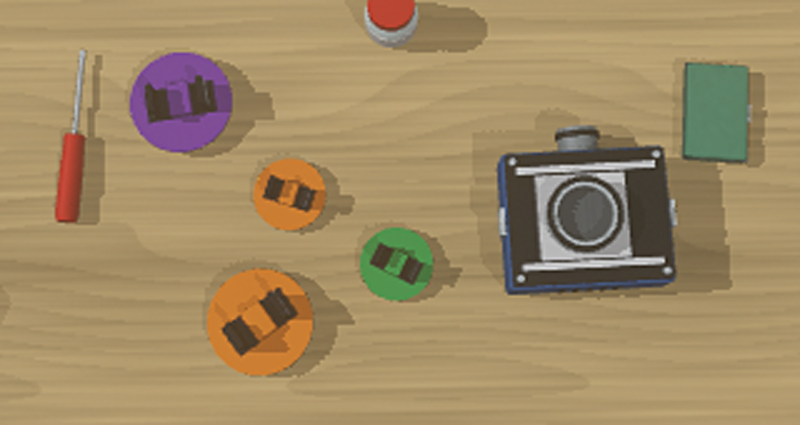

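View pics/b.png

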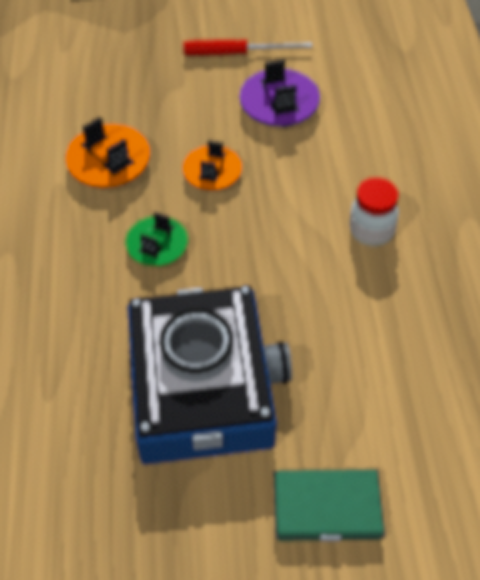

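Four lookalikes (top view): small orange (286,216), large orange (274,269), purple (242,181), green (328,244). The small orange one is meant, being not green or purple and the smaller of the two oranges. Next I'll measure it and the port.

```bash
cat >> h.py <<'E'
C=np.linspace(0,2*np.pi,120,endpoint=False)
def samp(img,p,x,y,z,r):
    f=K(p); X=np.stack([x+r*np.cos(C),y+r*np.sin(C),0*C+z])
    c=np.array(p["R"])@X+np.array(p["t"])[:,None]
    return cv2.remap(img,(p["cx"]+f*c[0]/c[2]).astype(np.float32),(p["cy"]+f*c[1]/c[2]).astype(np.float32),cv2.INTER_LINEAR).ravel()
def port(p,x0,y0,w=.022,st=.0005):
    g=cv2.cvtColor(p["color"],cv2.COLOR_RGB2GRAY).astype(np.float32); best=[]
    for x in np.arange(x0-w,x0+w,st):
        for y in np.arange(y0-w,y0+w,st):
            s=(samp(g,p,x,y,.092,.0325)).mean()-samp(g,p,x,y,.095,.0378).mean()
            best.append((s,x,y))
    return max(best)
def capfit(p,px,hue=(5,20)):
    "orange flange: hull of orange pixels, ellipse centre, at z; dark tabs"
    hsv=cv2.cvtColor(p["color"],cv2.COLOR_RGB2HSV); m=cv2.inRange(hsv,(hue[0],180,110),(hue[1],255,255))
    w=np.zeros_like(m); cv2.circle(w,(int(px[0]),int(px[1])),22,255,-1); m&=w
    n,l,s,c=cv2.connectedComponentsWithStats(m); k=1+np.argmax(s[1:,4]); pts=np.argwhere(l==k)[:,::-1].astype(np.int32)
    return cv2.fitEllipse(cv2.convexHull(pts)), s[k]
E
python3 - <<'E'
from h import *
for n,cp,pp,big in(("top",(286,216),(404,226),(274,269)),("side",(304,185),(298,271),(255,178))):
    p=cam(n)
    for q in(cp,big):
        e,s=capfit(p,q); print(n,"cap",np.round(e[0],1),np.round(e[1],1),"xyz",onz(p,e[0],.016), "diam mm", 1000*np.linalg.norm(onz(p,(e[0][0]-e[1][1]/2,e[0][1]),.016)-onz(p,(e[0][0]+e[1][1]/2,e[0][1]),.016)))
    for t,z in(("cap",0),("cap_grip",.038)):
        for o in env.tip_of(t,p): print(t,np.round(o["pixel"]),onz(p,o["pixel"],z).round(4))
    for t,z in(("slide_mid",.092),("home",.08),("dust_box",0)):
        for o in env.tip_of(t,p): print(t,round(o["conf"],2),onz(p,o["pixel"],z).round(4))
    x=onz(p,pp,.092); print("port",port(p,x[0],x[1]))
    # tabs: dark pixels near cap
    g=cv2.cvtColor(p["color"],cv2.COLOR_RGB2GRAY); e,_=capfit(p,cp)
    w=np.zeros_like(g); cv2.circle(w,(int(e[0][0]),int(e[0][1])-(4 if n=="side" else 0)),14,255,-1); m=((g<55)&(w>0)).astype(np.uint8)
    nn,l,s,c=cv2.connectedComponentsWithStats(m)
    print("tabs",[(s[i,4],c[i].round(1),onz(p,c[i],.035).round(4)) for i in range(1,nn)])
    c=cv2.resize(p["color"][cp[1]-30:cp[1]+30,cp[0]-30:cp[0]+30],None,fx=6,fy=6,interpolation=cv2.INTER_CUBIC)
    d=cv2.resize(p["color"][pp[1]-45:pp[1]+45,pp[0]-45:pp[0]+45],(360,360),interpolation=cv2.INTER_CUBIC)
    cv2.imwrite(f"pics/c_{n}.png",cv2.cvtColor(np.hstack([c,d]),cv2.COLOR_RGB2BGR))
a=np.vstack([cv2.imread("pics/c_top.png"),cv2.imread("pics/c_side.png")]); cv2.imwrite("pics/c.png",cv2.resize(a,(600,600)))
E
```

```text
top cap [285.3 217.3] [27.8 28.3] xyz [0.50846972 0.12269665 0.016     ] diam mm 79.49228728835324
top cap [273.5 268.4] [41.5 42.3] xyz [0.36662319 0.15504535 0.016     ] diam mm 116.60875610017776
cap [277. 268.] [0.3696 0.1462 0.    ]
cap [243. 180.] [0.621  0.2458 0.    ]
cap [326. 244.] [0.4337 0.009  0.    ]
cap_grip [328. 242.] [0.4344 0.0032 0.038 ]
cap_grip [274. 269.] [0.3632 0.1511 0.038 ]
cap_grip [241. 179.] [0.615  0.2453 0.038 ]
cap_grip [283. 220.] [0.4965 0.1268 0.038 ]
slide_mid 0.92 [ 0.4655 -0.1985  0.092 ]
home 0.82 [ 0.4746 -0.2025  0.08  ]
port (np.float32(97.895966), np.float64(0.4714569294333221), np.float64(-0.1971210566408487))
tabs []
side cap [305.7 183.6] [22.7 30. ] xyz [0.50786068 0.11844112 0.016     ] diam mm 82.04764774063422
side cap [253.6 177.5] [31.9 42.4] xyz [0.36546487 0.15507827 0.016     ] diam mm 118.01415421748443
cap [275. 225.] [ 0.4187 -0.0022  0.    ]
cap [307. 190.] [0.51   0.1105 0.    ]
cap [254. 182.] [0.366  0.1536 0.    ]
cap [337. 153.] [0.6091 0.2456 0.    ]
cap_grip [250. 168.] [0.3591 0.17   0.038 ]
cap_grip [338. 139.] [0.6122 0.264  0.038 ]
cap_grip [304. 178.] [0.5033 0.1177 0.038 ]
cap_grip [278. 214.] [0.4293 0.0021 0.038 ]
slide_mid 0.68 [ 0.4714 -0.2042  0.092 ]
home 0.69 [ 0.4729 -0.2038  0.08  ]
dust_box 0.91 [ 0.4773 -0.2111  0.    ]
port (np.float32(64.16202), np.float64(0.4707695824008655), np.float64(-0.19963063701322456))
tabs [(np.int32(39), array([307.5, 174.9]), array([0.5144, 0.1327, 0.035 ])), (np.int32(55), array([304. , 185.6]), array([0.5022, 0.0946, 0.035 ]))]
```

View pics/c.png

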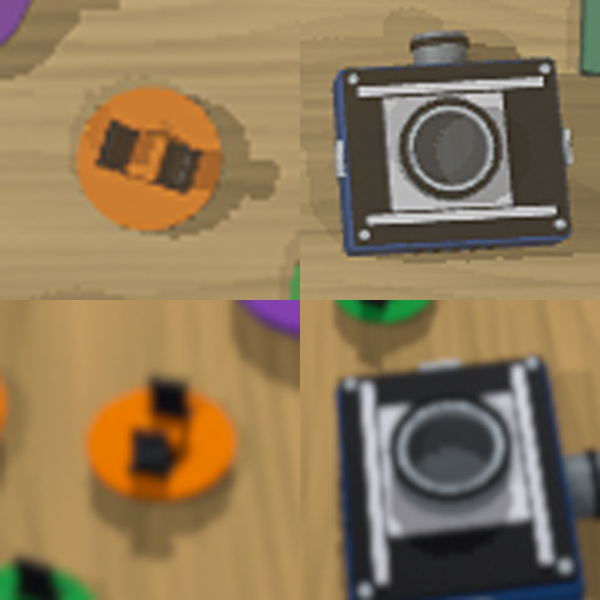

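The crop confirms it: the small orange cap (flange about 80 mm) is at about (0.508, 0.1205) with its tabs along about 71°, already in line with the tool. The port is at about (0.471, -0.198). Moving above the cap.

Emit:
move_arm --pt "0 0 0 -9 -5.5 0 0.45" --pt "0 0 0 -18 -11 0 0.45" --pt "0 0 0 -26 -16.5 0 0.45" --pt "0 0 0 -34 -22 1 0.45" --pt "0 0 0 -34 -22 1 0.45"

```text
time_s: 2.2
position: [0.3305, 0.3276, 0.2276]
tool_rot: [[-0.95, 0.311, 0.001], [0.311, 0.95, 0.0], [-0.0, 0.001, -1.0]]
ft_force: [0.4, 1.1, -0.2]
grip_width: 0.0614
gripper_force: 0.0
```

Emit:
move_arm --pt "0 0 0 -3 -2 1.5 0.45" --pt "0 0 0 -6 -3.5 3 0.45" --pt "0 0 0 -9 -5 5 0.45" --pt "0 0 0 -9 -5 5 0.45" --pt "0 0 0 -9 -5 5 0.45"

```text
time_s: 2.7
position: [0.3997, 0.2535, 0.1773]
tool_rot: [[-0.95, 0.313, -0.001], [0.313, 0.95, 0.0], [0.001, -0.0, -1.0]]
ft_force: [-0.2, 0.4, 0.7]
grip_width: 0.0617
gripper_force: 0.0
```

Emit:
move_arm --pt "0 0 0 -4 -2.5 1 0.45" --pt "0 0 0 -8 -5 2 0.45" --pt "0 0 0 -12 -7.5 4 0.45" --pt "0 0 0 -14.4 -9.3 5 0.45" --pt "0 0 0 -14.4 -9.3 6 0.45"

```text
time_s: 3.2
position: [0.5094, 0.1189, 0.1174]
tool_rot: [[-0.95, 0.314, 0.002], [0.314, 0.95, -0.0], [-0.002, 0.0, -1.0]]
ft_force: [0.9, 0.6, -1.2]
grip_width: 0.062
gripper_force: 0.0
```

Emit:
move_arm --pt "0 0 0 0 0 1 0.45" --pt "0 0 0 0 0 2 0.45" --pt "0 0 0 0 0 2 0.45"

```text
time_s: 3.5
position: [0.5062, 0.1217, 0.0965]
tool_rot: [[-0.951, 0.31, -0.002], [0.31, 0.951, 0.0], [0.002, -0.001, -1.0]]
ft_force: [0.9, -0.6, 0.4]
grip_width: 0.062
gripper_force: 0.0
```

Run:
```python
from h import *
o=env.observe(); print(o["position"],o["tool_rot"].round(4),o["time_s"])
ps=[cam(n) for n in("top","side")]; t=o["position"]
for p in ps: print(proj(p,t), proj(p,[.508,.1205,.016]))
c=[cv2.resize(p["color"][v-40:v+40,u-40:u+40],(400,400),interpolation=cv2.INTER_CUBIC) for p,(u,v) in zip(ps,((286,216),(304,175)))]
cv2.imwrite("pics/d.png",cv2.cvtColor(np.hstack(c),cv2.COLOR_RGB2BGR))
```

```text
[0.50622838 0.12174756 0.09654599] [[-9.508e-01  3.097e-01 -2.000e-03]
 [ 3.097e-01  9.508e-01  1.000e-04]
 [ 2.000e-03 -5.000e-04 -1.000e+00]] 3.5
[282.93492921 213.41905482] [286.10279103 217.47825332]
[304.04681386 162.05402427] [305.732724   183.07586845]
```

View pics/d.png

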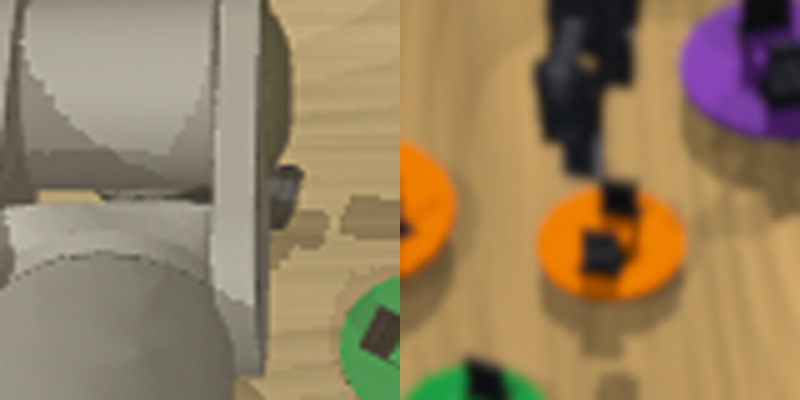

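Emit:
move_arm --pt "0 0 0 -0.2 0 2 0.45" --pt "0 0 0 -0.2 0 4 0.45" --pt "0 0 0 -0.2 0 5.5 0.45" --pt "0 0 0 -0.2 0 6.5 0.45" --pt "0 0 0 -0.2 0 7 0.45"

```text
time_s: 4.1
position: [0.5093, 0.1201, 0.0271]
tool_rot: [[-0.95, 0.311, -0.0], [0.311, 0.95, -0.0], [0.0, -0.0, -1.0]]
ft_force: [-0.6, -0.3, -0.4]
grip_width: 0.0617
gripper_force: 0.0
```

Emit:
move_arm --pt "0 0 0 0 0 0.3 0.45" --pt "0 0 0 0 0 0.5 0.45" --pt "0 0 0 0 0 0.5 0.45"

```text
time_s: 4.4
position: [0.5095, 0.1199, 0.0227]
tool_rot: [[-0.95, 0.311, 0.001], [0.311, 0.95, -0.0], [-0.001, 0.0, -1.0]]
ft_force: [0.7, -0.2, -0.1]
grip_width: 0.0621
gripper_force: 0.0
```

Emit:
move_arm --pt "0 0 0 0 0 0.2 0" --pt "0 0 0 0 0 0.2 -0.5" --pt "0 0 0 0 0 0.2 -1" --pt "0 0 0 0 0 0.2 -1" --pt "0 0 0 0 0 0.2 -1" --squeeze 80

```text
time_s: 4.9
position: [0.5098, 0.1199, 0.0223]
tool_rot: [[-0.95, 0.311, 0.002], [0.311, 0.95, -0.0], [-0.002, 0.001, -1.0]]
ft_force: [-4.9, 0.1, 19.8]
grip_width: 0.0266
gripper_force: 79.6
```

Emit:
move_arm --pt "0 0 0 0 0 0 -1" --pt "0 0 0 0 0 0 -1" --pt "0 0 0 0 0 0 -1"

```text
time_s: 5.2
position: [0.5098, 0.1199, 0.0223]
tool_rot: [[-0.95, 0.311, 0.002], [0.311, 0.95, -0.0], [-0.002, 0.0, -1.0]]
ft_force: [-5.7, -0.7, 19.4]
grip_width: 0.0265
gripper_force: 79.6
```

Run:
```python
from h import *
o=env.observe(); print(o["position"],o["ft_force"],o["wrist_torque"])
p=cam("side"); e,s=capfit(p,(304,183)); print(e,onz(p,e[0],.016))
cv2.imwrite("pics/e.png",cv2.cvtColor(cv2.resize(p["color"][140:210,265:345],(800,700)[:1]+(600,),interpolation=cv2.INTER_CUBIC),cv2.COLOR_RGB2BGR))
```

```text
[0.50977187 0.11985304 0.02231723] [-5.69048468 -0.65432168 19.43587594] [-0.03776392  0.90846213  0.0922678 ]
((305.615478515625, 184.10646057128906), (22.369102478027344, 29.825756072998047), 86.46654510498047) [0.50741879 0.11674332 0.016     ]
```

View pics/e.png

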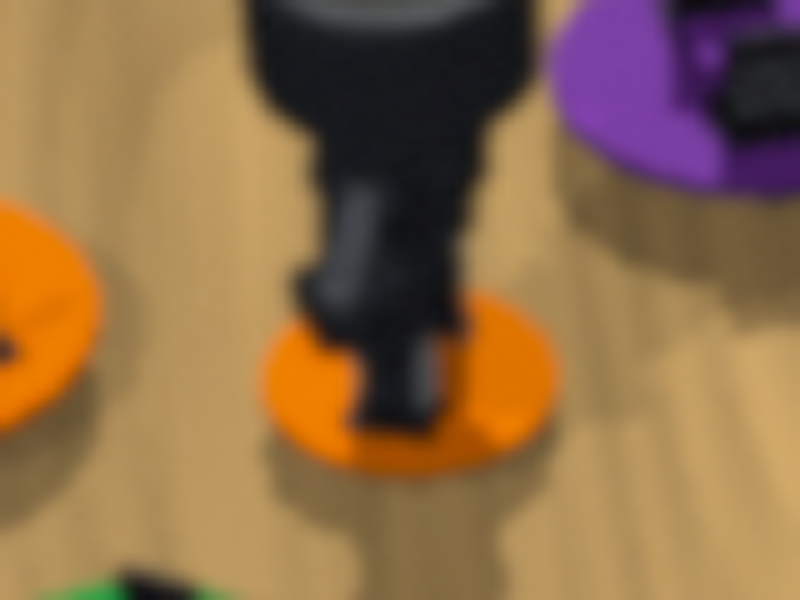

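Emit:
move_arm --pt "0 0 0 0 0 -0.1 -1" --pt "0 0 0 0 0 -0.2 -1" --pt "0 0 0 0 0 -0.3 -1" --pt "0 0 0 0 0 -0.3 -1"

```text
time_s: 5.65
position: [0.5093, 0.1198, 0.0233]
tool_rot: [[-0.95, 0.312, -0.0], [0.312, 0.95, 0.0], [0.0, -0.0, -1.0]]
ft_force: [0.2, 0.1, -0.9]
grip_width: 0.0262
gripper_force: 78.7
```

Emit:
move_arm --pt "0 0 0 0 0 -1 -1" --pt "0 0 0 0 0 -3 -1" --pt "0 0 0 0 0 -6 -1" --pt "0 0 0 0 0 -10 -1" --pt "0 0 0 0 0 -14 -1"

```text
time_s: 6.15
position: [0.5089, 0.1199, 0.1653]
tool_rot: [[-0.95, 0.312, -0.001], [0.312, 0.95, 0.0], [0.001, -0.0, -1.0]]
ft_force: [-0.3, 0.4, -0.6]
grip_width: 0.0264
gripper_force: 78.9
```

Run:
```python
from h import *
o=env.observe(); print(o["position"],o["ft_force"],o["grip_width"],o["time_s"])
p=cam("side"); t=o["position"]
u=proj(p,t-[0,0,.02]); print(u)
e,s=capfit(p,u); print(e)
u=u.astype(int)
cv2.imwrite("pics/f.png",cv2.cvtColor(cv2.resize(p["color"][u[1]-45:u[1]+35,u[0]-40:u[0]+40],(600,600),interpolation=cv2.INTER_CUBIC),cv2.COLOR_RGB2BGR))
```

```text
[0.50890522 0.11986375 0.16530479] [-0.29674434  0.36760122 -0.6427037 ] 0.026387914210228458 6.15
[304.49011976 148.8855285 ]
((303.30206298828125, 145.756103515625), (22.48529052734375, 32.203460693359375), 87.88432312011719)
```

View pics/f.png

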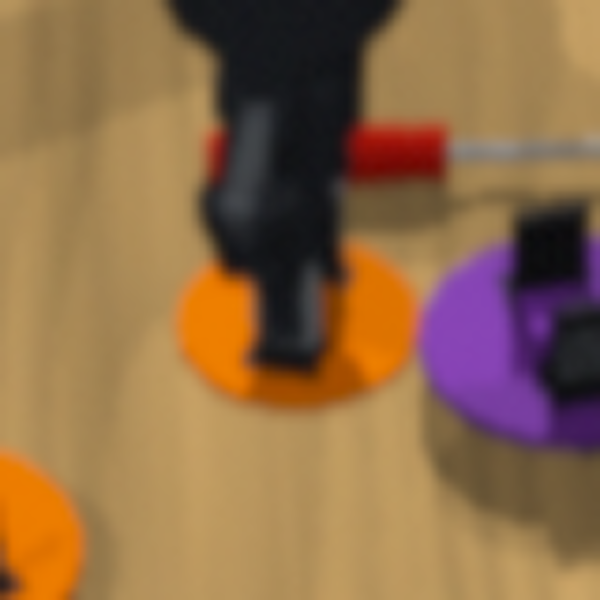

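Cap held level, tabs pinched. Now carrying it to above the port.

Emit:
move_arm --pt "0 0 0 -0.8 -4 0 -1" --pt "0 0 0 -1.6 -8 0 -1" --pt "0 0 0 -2.4 -12 0 -1" --pt "0 0 0 -3.2 -16 0 -1" --pt "0 0 0 -4 -20 0 -1"

```text
time_s: 6.7
position: [0.4845, -0.0842, 0.1639]
tool_rot: [[-0.95, 0.311, 0.0], [0.311, 0.95, -0.0], [-0.0, -0.0, -1.0]]
ft_force: [1.2, -0.8, -0.6]
grip_width: 0.0262
gripper_force: 78.9
```

Emit:
move_arm --pt "0 0 0 -0.8 -4 0 -1" --pt "0 0 0 -1.5 -7 0 -1" --pt "0 0 0 -2 -10 0 -1" --pt "0 0 0 -2.3 -11.4 0 -1" --pt "0 0 0 -2.3 -11.4 0 -1"

```text
time_s: 7.2
position: [0.4712, -0.1994, 0.1635]
tool_rot: [[-0.95, 0.314, 0.0], [0.314, 0.95, -0.0], [-0.0, -0.0, -1.0]]
ft_force: [0.1, -0.4, -0.7]
grip_width: 0.0261
gripper_force: 78.9
```

```bash
cat >> h.py <<'E'
def capcirc(p,x0,y0,z,w=.015,st=.0005,r=.041):
    "fit flange circle edge at height z: orange inside, not outside"
    hsv=cv2.cvtColor(p["color"],cv2.COLOR_RGB2HSV); m=cv2.GaussianBlur((cv2.inRange(hsv,(4,150,80),(22,255,255))>0).astype(np.float32),(3,3),0)
    return max((samp(m,p,x,y,z,r-.0025).mean()-samp(m,p,x,y,z,r+.0025).mean(),x,y) for x in np.arange(x0-w,x0+w,st) for y in np.arange(y0-w,y0+w,st))
E
python3 - <<'E'
from h import *
o=env.observe(); print(o["position"],o["ft_force"],o["tool_rot"][:,1],o["time_s"])
t=o["position"]
for n in("side","top"):
    p=cam(n); print(n,capcirc(p,t[0],t[1],t[2]-.0068)); save(p,"g_%s.png"%n)
    if n=="side": print(port(p,.471,-.198,.01))
E
```

```text
[ 0.47121606 -0.19937938  0.16349816] [ 0.13575754 -0.42900551 -0.66632738] [ 3.13663955e-01  9.49534052e-01 -8.25303710e-05] 7.2
side (np.float32(0.5642502), np.float64(0.4692160570480258), np.float64(-0.1998793784041462))
(np.float32(32.694016), np.float64(0.471), np.float64(-0.199))
top (np.float32(0.034757998), np.float64(0.48521605704802584), np.float64(-0.21437937840414623))
```

Emit:
move_arm --pt "0 0 0 -0.13 0.1 1 -1" --pt "0 0 0 -0.13 0.1 2 -1" --pt "0 0 0 -0.13 0.1 3 -1" --pt "0 0 0 -0.13 0.1 3.8 -1" --pt "0 0 0 -0.13 0.1 3.8 -1"

```text
time_s: 7.8
position: [0.4725, -0.1971, 0.124]
tool_rot: [[-0.95, 0.311, -0.002], [0.311, 0.95, 0.002], [0.003, 0.001, -1.0]]
ft_force: [0.1, -0.2, -1.0]
grip_width: 0.0262
gripper_force: 78.9
```

Run:
```python
from h import *
o=env.observe(); print(o["position"],o["ft_force"],o["time_s"])
t=o["position"]
for i in range(2):
    p=cam("side"); print([capcirc(p,t[0],t[1],t[2]-.0068+d,w=.008) for d in(-.001,0,.001)])
u=proj(p,t-[0,0,.02]).astype(int)
cv2.imwrite("pics/i.png",cv2.cvtColor(cv2.resize(p["color"][u[1]-40:u[1]+40,u[0]-40:u[0]+40],(600,600),interpolation=cv2.INTER_CUBIC),cv2.COLOR_RGB2BGR))
```

```text
[ 0.47246161 -0.19707836  0.12401092] [ 0.11452188 -0.18273211 -0.99758216] 7.8
[(np.float32(0.5399872), np.float64(0.4704616093513766), np.float64(-0.19757835542393118)), (np.float32(0.5418838), np.float64(0.4704616093513766), np.float64(-0.19807835542393118)), (np.float32(0.54265493), np.float64(0.4704616093513766), np.float64(-0.19857835542393118))]
[(np.float32(0.5408453), np.float64(0.4709616093513766), np.float64(-0.19707835542393118)), (np.float32(0.5425161), np.float64(0.4709616093513766), np.float64(-0.19757835542393118)), (np.float32(0.54382277), np.float64(0.4709616093513766), np.float64(-0.19807835542393118))]
```

View pics/i.png

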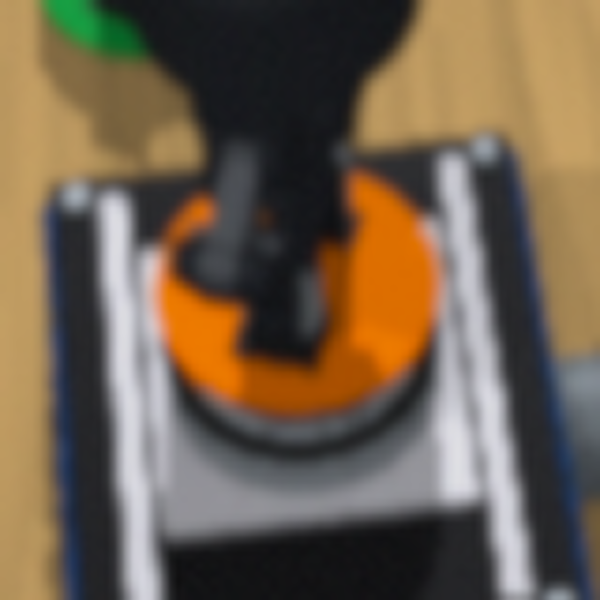

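Emit:
move_arm --pt "0 0 0 -0.04 -0.12 0 -1" --pt "0 0 0 -0.04 -0.12 0.2 -1" --pt "0 0 0 -0.04 -0.12 0.4 -1" --pt "0 0 0 -0.04 -0.12 0.6 -1" --pt "0 0 0 -0.04 -0.12 0.7 -1"

```text
time_s: 8.4
position: [0.4729, -0.1988, 0.1182]
tool_rot: [[-0.95, 0.312, -0.0], [0.312, 0.95, 0.0], [0.0, 0.0, -1.0]]
ft_force: [-0.1, 0.5, -0.8]
grip_width: 0.0261
gripper_force: 78.9
```

Emit:
move_arm --pt "0 0 0 0 0 0.05 -1" --pt "0 0 0 0 0 0.1 -1" --pt "0 0 0 0 0 0.15 -1" --pt "0 0 0 0 0 0.15 -1"

```text
time_s: 8.8
position: [0.4729, -0.1988, 0.1169]
tool_rot: [[-0.95, 0.312, -0.0], [0.312, 0.95, 0.0], [0.0, 0.0, -1.0]]
ft_force: [-0.6, -1.0, -0.7]
grip_width: 0.0264
gripper_force: 78.9
```

Emit:
move_arm --pt "0 0 0 0 0 0.05 -1" --pt "0 0 0 0 0 0.1 -1" --pt "0 0 0 0 0 0.15 -1" --pt "0 0 0 0 0 0.2 -1" --pt "0 0 0 0 0 0.2 -1"

```text
time_s: 9.3
position: [0.4729, -0.1988, 0.1148]
tool_rot: [[-0.95, 0.312, -0.0], [0.312, 0.95, 0.0], [0.0, 0.0, -1.0]]
ft_force: [0.2, -0.5, 0.3]
grip_width: 0.0265
gripper_force: 78.9
```

Emit:
move_arm --pt "0 0 0 0 0 0.05 -1" --pt "0 0 0 0 0 0.1 -1" --pt "0 0 0 0 0 0.1 -1"

```text
time_s: 9.6
position: [0.4729, -0.1989, 0.1138]
tool_rot: [[-0.95, 0.312, -0.0], [0.312, 0.95, 0.0], [0.0, 0.0, -1.0]]
ft_force: [-0.0, -0.3, -0.7]
grip_width: 0.0264
gripper_force: 78.9
```

No contact yet; carrying on by small steps.

Emit:
move_arm --pt "0 0 0 0 0 0.05 -1" --pt "0 0 0 0 0 0.1 -1" --pt "0 0 0 0 0 0.15 -1" --pt "0 0 0 0 0 0.15 -1"

```text
time_s: 10.0
position: [0.4729, -0.1988, 0.1123]
tool_rot: [[-0.95, 0.312, -0.0], [0.312, 0.95, 0.0], [0.0, 0.0, -1.0]]
ft_force: [-0.7, -0.0, -1.2]
grip_width: 0.0264
gripper_force: 78.9
```

Emit:
move_arm --pt "0 0 0 0 0 0.05 -1" --pt "0 0 0 0 0 0.1 -1" --pt "0 0 0 0 0 0.1 -1"

```text
time_s: 10.3
position: [0.4729, -0.1989, 0.1113]
tool_rot: [[-0.95, 0.312, -0.0], [0.312, 0.95, 0.0], [0.0, 0.0, -1.0]]
ft_force: [-0.4, -0.1, -0.3]
grip_width: 0.0262
gripper_force: 78.9
```

Emit:
move_arm --pt "0 0 0 0 0 0.05 -1" --pt "0 0 0 0 0 0.1 -1" --pt "0 0 0 0 0 0.1 -1"

```text
time_s: 10.6
position: [0.4729, -0.1989, 0.1103]
tool_rot: [[-0.95, 0.312, -0.0], [0.312, 0.95, 0.0], [0.0, 0.0, -1.0]]
ft_force: [0.6, -0.1, -0.3]
grip_width: 0.0264
gripper_force: 78.9
```

Emit:
move_arm --pt "0 0 0 0 0 0.05 -1" --pt "0 0 0 0 0 0.1 -1" --pt "0 0 0 0 0 0.15 -1" --pt "0 0 0 0 0 0.2 -1" --pt "0 0 0 0 0 0.2 -1"

```text
time_s: 11.1
position: [0.4729, -0.1989, 0.1083]
tool_rot: [[-0.95, 0.312, -0.0], [0.312, 0.95, 0.0], [0.0, 0.0, -1.0]]
ft_force: [0.4, 0.0, -0.7]
grip_width: 0.0259
gripper_force: 78.9
```

Emit:
move_arm --pt "0 0 0 0 0 0.05 -1" --pt "0 0 0 0 0 0.1 -1" --pt "0 0 0 0 0 0.15 -1" --pt "0 0 0 0 0 0.15 -1"

```text
time_s: 11.5
position: [0.4729, -0.1989, 0.1068]
tool_rot: [[-0.95, 0.312, -0.0], [0.312, 0.95, 0.0], [0.0, 0.0, -1.0]]
ft_force: [-0.5, 0.6, -0.9]
grip_width: 0.0264
gripper_force: 78.9
```

Emit:
move_arm --pt "0 0 0 0 0 0.05 -1" --pt "0 0 0 0 0 0.1 -1" --pt "0 0 0 0 0 0.1 -1"

```text
time_s: 11.8
position: [0.4729, -0.1988, 0.1058]
tool_rot: [[-0.95, 0.312, -0.0], [0.312, 0.95, 0.0], [0.0, 0.0, -1.0]]
ft_force: [-0.3, -0.2, -0.2]
grip_width: 0.026
gripper_force: 78.9
```

Emit:
move_arm --pt "0 0 0 0 0 0.05 -1" --pt "0 0 0 0 0 0.1 -1" --pt "0 0 0 0 0 0.1 -1"

```text
time_s: 12.1
position: [0.473, -0.1989, 0.105]
tool_rot: [[-0.95, 0.312, 0.0], [0.312, 0.95, -0.0], [-0.0, -0.0, -1.0]]
ft_force: [0.8, 0.0, 1.4]
grip_width: 0.0264
gripper_force: 79.4
```

Emit:
move_arm --pt "0 0 0 0 0 0.05 -1" --pt "0 0 0 0 0 0.1 -1" --pt "0 0 0 0 0 0.1 -1"

```text
time_s: 12.4
position: [0.473, -0.1989, 0.104]
tool_rot: [[-0.95, 0.312, 0.0], [0.312, 0.95, -0.0], [-0.0, -0.0, -1.0]]
ft_force: [-0.6, 0.3, 2.3]
grip_width: 0.0264
gripper_force: 79.6
```

Seal touched; pressing on toward the hard stop.

Emit:
move_arm --pt "0 0 0 0 0 0.05 -1" --pt "0 0 0 0 0 0.1 -1" --pt "0 0 0 0 0 0.1 -1"

```text
time_s: 12.7
position: [0.473, -0.1989, 0.1029]
tool_rot: [[-0.95, 0.311, 0.0], [0.311, 0.95, -0.0], [-0.0, -0.0, -1.0]]
ft_force: [0.4, 0.6, 3.5]
grip_width: 0.0263
gripper_force: 79.7
```

Emit:
move_arm --pt "0 0 0 0 0 0.05 -1" --pt "0 0 0 0 0 0.05 -1" --pt "0 0 0 0 0 0.05 -1"

```text
time_s: 13.0
position: [0.473, -0.1989, 0.1025]
tool_rot: [[-0.95, 0.312, 0.0], [0.312, 0.95, -0.0], [-0.0, -0.0, -1.0]]
ft_force: [-1.0, 0.6, 3.7]
grip_width: 0.0265
gripper_force: 79.9
```

Emit:
move_arm --pt "0 0 0 0 0 0.05 -1" --pt "0 0 0 0 0 0.05 -1" --pt "0 0 0 0 0 0.05 -1"

```text
time_s: 13.3
position: [0.473, -0.1989, 0.1024]
tool_rot: [[-0.95, 0.311, 0.0], [0.311, 0.95, -0.0], [-0.001, -0.0, -1.0]]
ft_force: [-1.8, 2.0, 9.1]
grip_width: 0.0268
gripper_force: 81.0
```

Emit:
move_arm --pt "0 0 0 0 0 0.06 -0.3" --pt "0 0 0 0 0 0.1 -0.1" --pt "0 0 0 0 0 0.1 0.15" --pt "0 0 0 0 0 0.1 0.45" --pt "0 0 0 0 0 0 0.45"

```text
time_s: 13.8
position: [0.4728, -0.1988, 0.1016]
tool_rot: [[-0.95, 0.312, -0.001], [0.312, 0.95, 0.0], [0.001, 0.0, -1.0]]
ft_force: [0.3, -0.2, 0.1]
grip_width: 0.0621
gripper_force: 0.0
```

Emit:
move_arm --pt "0 0 0 0 0 0 0.45" --pt "0 0 0 0 0 0 0.45" --pt "0 0 0 0 0 0 0.45"

```text
time_s: 14.1
position: [0.4729, -0.1989, 0.1019]
tool_rot: [[-0.95, 0.312, -0.0], [0.312, 0.95, 0.0], [0.0, 0.0, -1.0]]
ft_force: [-1.0, 0.5, -0.1]
grip_width: 0.0618
gripper_force: 0.0
```

Released. Lifting straight up, then away, and checking.

Emit:
move_arm --pt "0 0 0 0 0 -1 0.45" --pt "0 0 0 0 0 -3 0.45" --pt "0 0 0 0 0 -6 0.45" --pt "0 0 0 0 0 -10 0.45" --pt "0 0 0 0 0 -13 0.45"

```text
time_s: 14.6
position: [0.473, -0.1989, 0.235]
tool_rot: [[-0.95, 0.311, 0.002], [0.311, 0.95, -0.001], [-0.002, -0.001, -1.0]]
ft_force: [-0.3, -0.6, 0.5]
grip_width: 0.0621
gripper_force: 0.0
```

Emit:
move_arm --pt "0 0 0 0 4 0 0.45" --pt "0 0 0 0 8 0 0.45" --pt "0 0 0 0 12 0 0.45" --pt "0 0 0 0 16 0 0.45" --pt "0 0 0 0 20 0 0.45"

```text
time_s: 15.1
position: [0.5355, -0.0072, 0.2328]
tool_rot: [[-0.95, 0.312, 0.001], [0.312, 0.95, -0.0], [-0.001, 0.0, -1.0]]
ft_force: [0.5, -1.4, 0.5]
grip_width: 0.0621
gripper_force: 0.0
```

Run:
```python
from h import *
im=[]
for n in("top","side"):
    p=cam(n); print(n,[(h,np.round(capcirc(p,.472,-.198,h,w=.01),4)) for h in(.0975,)])
    u=proj(p,[.472,-.198,.1]).astype(int); im.append(cv2.resize(p["color"][u[1]-35:u[1]+35,u[0]-35:u[0]+35],(400,400),interpolation=cv2.INTER_CUBIC))
cv2.imwrite("pics/j.png",cv2.cvtColor(np.hstack(im),cv2.COLOR_RGB2BGR))
```

```text
top [(0.0975, array([ 0.7041,  0.471 , -0.197 ]))]
side [(0.0975, array([ 0.6243,  0.471 , -0.2   ]))]
```

View pics/j.png

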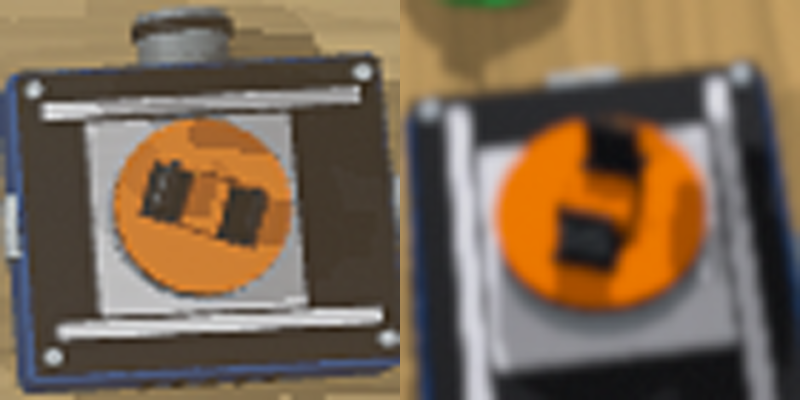

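The cap sits level and centred on the port. The tabs are spread about 14.1 px apart, against 14.0 px expected when free, so the lugs should be under the rim. Handing in.

```bash
python3 -c "
from rig import env
print(env.close_job())"
```

```text
the job is handed in; nothing more can be done
None
```

The small orange dust cap is on the suction port, pressed home to its stop (about 9 N measured there), with its tabs sprung out and the arm clear; the job is handed in at about 15 s, but no verdict came back.

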